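# Clear the headset off the waffle iron, unlatch its lid and hold it up

### The arm

A 6-joint arm with a two-finger parallel gripper is mounted at the origin on the work surface. World frame = base frame: x ahead of the robot, y to its left, z up, the work surface at z = 0. Lengths are in m, angles in rad, forces in N, time in s.
With the tool pointing down it reaches from about 0.225 to 0.875 m from the base axis. Payload 3.4 kg.
Tool frame: the origin (TCP) lies between the finger pads; the fingertips stand 11 mm ahead of it and the grasp point (between the pads) lies 8 mm behind it (tips_ahead is the distance from the TCP to the fingertips, in m); z points along the fingers, x is the direction in which the jaws open and shut, and the axes are right-handed (so a half turn about z gives the same grasp; the last joint's range is limited). The gripper opens to 85 mm and grips with 20 to 120 N. Pads are 22 mm wide; open, the fingers measure 114 mm over their backs; the gripper's body (76 mm by 85 mm) begins 54 mm behind the grasp point. The pads swing forward as they close: fully open they stand 13 mm farther back than shut.
Start: joints at [1.156, 0.276, 1.505, -0, 1.361, -0.121], TCP at [0.167, 0.55, 0.242] pointing down, gripper open.
Joint ranges: [-2.89, 2.89], [-0.75, 2.08], [0.22, 2.7], [-1.18, 4.32], [0.11, 2.71], [-2.7, 2.7]. Speed limits (rad/s): [2.57, 2.57, 3.14, 3.14, 3.14, 3.14].

### API

Orientations are given as a unit quaternion [w, x, y, z].
In Python, from rig import get_state, get_image, sign_off, masks_of, tips_ahead gives the robot as it stands.
- The arm moves only by the tool play_rows, never from a script. Its argument "series" is a list of rows, each an object of numbers: "fingers": the closure, from -1 (fully open) to 1 (shut); "dx", "dy", "dz": the shift along the world's x, y, z in mm; "turn": the turn about the world's z in rad. A call has 1 to 20 rows; each row shifts and turns the pose as measured when the row begins; what a row does not reach is not made up. A row lasts 1/12 s, in which the tool goes at most 41.7 mm and 7.16 degrees, less where a joint would pass 70% of its speed; a pose out of reach is approached as far as the arm can. A call with a gripper value outside its range is refused whole. The fingers move at their own pace and stop on an object; "squeeze" is the grip in N (left out, the last holds). Time passes only in rows, so rows that do not move let the fingers close. It gives the time, the measured TCP pose, the force and the opening at its end, in the units of the state.
- get_state(): the state, without advancing time (a new reading comes with each control period).
- get_image(name): name is "scene" or "side" or "wrist"; returns a dict with "pixels" (400x640x3 uint8, red, green, blue), "vfov" (degrees; the focal length in pixels is half the picture's height over the tangent of half this angle, whatever the lens; pixels are square), "cx", "cy" (the principal point, pixels), "rvec" (rotation vector, rad) and "tvec" (3), from world to camera coordinates, as OpenCV has them; the wrist camera has in their place "hand_eye" (4x4, takes a point from camera to tool coordinates, whose origin is the TCP and whose axes are the tool frame's). Camera axes: x right, y down, z forward; pixel columns grow to the right and rows downward; lengths in m; the calibration is good to about 2 mm. The wrist camera is an equidistant fisheye: a pixel r from the principal point sees the ray r / f radians off the axis. A picture is of the moment at which its call begins: read the wrist's pose just before it. There is no depth.
- sign_off(): hands the job in, once; it reports no verdict.
Trained networks look in a picture, given as the dict that the camera call returned (one of the last four; its "shot" number tells which), for a name from the list of things; names that differ only in an ending like _2 or _b are one class to them, and where a whole thing is asked for, a point or a joint stands for the part that bears it (a point fixed in the world has none). Each returns a list of dicts, best first, with "p" (0 to 1); they miss things now and then, are a little off and sometimes report something else, mostly with a low value. They report only what shows in the picture. A call takes as long as a camera call.
- masks_of(picture, label): "region" (400x640 bool, what is visible of it) and "xy" ([column, row] in pixels, amid what is visible of it).
The state is a dict: "clock": time; "qpos": joint angles; "qd": joint speeds; "effort": joint torques, N m; "position": TCP position; "ee_rot": TCP orientation; "contact_force": force on the tool from outside, world axes, zero at the start; "moment": the same for the moment, N m; "width": finger opening in m.
Only numpy, scipy, OpenCV 4.12 (cv2) and the standard library are available. Lean on these libraries where they do the work, as an engineer would, in place of code of your own. Each camera call takes 0.05 s, during which the arm holds its last target. There are 200 camera calls.

### The job

Someone left the staff headset standing on the waffle iron: hang it by its band over the bar of the rail stand, one ear cup on each side, and let go. Then pull the sprung knob on the waffle iron's front tongue sideways, to the left as seen from its front, to free the lid, raise the lid by the knob until the knob is at least 10 cm higher than before, and finish still gripping it with the lid held up and still. Leave the jar, mug and spatula where they are.

Things in the scene. Friction and masses are not known exactly. Their poses are not given: they have to be found in the camera images.
- iron: Waffle iron, fixed: black base, aluminium lid, 250 x 250 mm; flat lid top 113 mm above the counter. Origin: centre of its underside. x points from its front (tongue, latch) to its back (hinge), y to the left seen from the front, z up. A steel tongue 56 mm wide sticks 68 mm out of the lid's front, over a stud on the base; the latch on it hooks under the stud's head, and then the lid cannot rise.
- knob (a point): Point in the latch knob, the black upright block on the tongue: 28 mm along the iron's x, 18 mm along its y (grip it across these), 46 mm tall. The point is central in plan, 19 mm below the top and 27 mm above the steel slide plate (34 x 70 mm) under it; at (-160, 0, 133) mm in the iron's frame with latch home and lid shut. Moves with latch and lid.
- hinge (a point): Middle of the lid's hinge axis, which runs along the iron's y; at (125, 0, 75) mm in the iron's frame. The knob swings about it at a radius of 291 mm.
- latch (a joint): Travel of the latch knob along the iron's +y (m): 0 hooked, 0.018 end stop; free of the stud from 0.008. The spring pulls it back with 2 N at 0 and 8 N at 0.018. The hook is only stopped by the stud while the lid is down; the latch can spring back once the lid is up.
- lid (a joint): Opening angle of the lid (rad): 0 shut, 1.1 end stop; the front rises. It takes 4 to 6 N upward at the knob, has no stay and falls shut when let go. The knob is 100 mm up at about 0.37 rad.
- headset: Rigid plastic headset, about 0.22 kg, standing on its two ear cups on the lid. Origin: centre between the cups' undersides; x along its width (cup to cup), z up. 158 mm wide, 60 deep, 152 tall; cups 60 mm tall, 88 mm gap between them. On top of the band a crown pad, 60 mm along x, 18 mm along y (grip across these), 124 to 152 mm above the origin; the band slopes down from its ends.
- crown (a point): Middle of the underside of the headset's crown pad, 124 mm above the headset's origin: the place that rests on the bar.
- rail: Rail stand, fixed: a round steel bar 16 mm in diameter, 280 mm long, its axis horizontal 155 mm above the counter, on two end posts. Origin: on the counter under the bar's middle. The bar runs along its y axis.
- rail_mid (a point): Middle of the bar, on its axis. Axes as for the rail stand.
- jar: Bystander: amber glass jar, 76 mm across, 110 mm tall. Origin: centre of its underside.
- mug: Bystander: white mug, 80 mm across, 90 mm tall. Origin: centre of its underside.
- spatula: Bystander: spatula lying on the counter along its x. Origin: its underside.

How it is judged:
On the way, in this order (a step that is already met when the one before it is completed fails the run):
1. the headset hangs over the bar, let go, a cup on each side (contact force between headset and rail above 0.5 N and not (contact force between headset and the arm above 0.05 N) and not (contact force between headset and the fingers above 0.05 N) and x of crown in the frame of rail_mid between -0.04 and 0.04 m and y of crown in the frame of rail_mid between -0.13 and 0.13 m and height (world z) of crown above 0.15 m and angle between headset's own z axis and vertical below 0.5 rad), for 0.2 s.
2. the latch is pulled clear of the stud with the lid still down (value of joint latch above 0.0075 m and value of joint lid below 0.04 rad), for 0.04 s.
At the end, for the whole second after the job is handed in: The headset hangs by its band over the bar (crown within 40 mm of the bar across it, 130 mm of its middle along it, above 150 mm, tilt under 0.5 rad, at rest); the lid is open at least 0.335 rad and still within 0.08 rad/s; the fingers hold it at the knob with over 1 N (contact force between headset and rail above 0.5 N and x of crown in the frame of rail_mid between -0.04 and 0.04 m and y of crown in the frame of rail_mid between -0.13 and 0.13 m and height (world z) of crown above 0.15 m and angle between headset's own z axis and vertical below 0.5 rad and linear speed of headset below 0.05 m/s and value of joint lid above 0.335 rad and velocity of joint lid between -0.08 and 0.08 rad/s and contact force between the fingers and iron above 1 N and contact force between headset and iron below 0.05 N and distance between the grasp point and knob below 0.06 m); the arm keeps its last pose, push and grip.
It fails at once if the jar is pushed away or tipped (distance of jar from where it was at the start of the episode above 0.03 m or angle between jar's own z axis and vertical above 0.5 rad).
It fails at once if the mug is pushed away or tipped (distance of mug from where it was at the start of the episode above 0.03 m or angle between mug's own z axis and vertical above 0.5 rad).
It fails at once if the spatula is pushed away (distance of spatula from where it was at the start of the episode above 0.03 m).
It also fails if it takes over 59 s, if anything falls off the work surface, if the arm or the gripper's body presses on something with over 40 N, if the wrist force passes 120 N, or if a joint passes its speed limit or range.

## Working session

There is one attempt and no reset: what is moved stays moved. The work goes in short steps, Python scripts to look and compute and a tool call to move; the robot and the scene stay as the last step left them, time stands still between calls to the robot, and variables do not carry over. Pictures are saved under pics/ and viewed, about 8 in all and at most 12, crops included, and the job is handed in when it is done.

Besides the shell and the picture viewer there is one more tool, called after "Request:" by a JSON object that holds its "fn" and its "kwargs". play_rows: Moves the arm, as the interface text tells. Its arguments: {"type":"object","properties":{"series":{"type":"array"},"squeeze":{"type":"number"}},"required":["series"]}

```bash
mkdir -p pics
cat > h.py <<'E'
import numpy as np, cv2
from rig import *
def cam(p):
    R=cv2.Rodrigues(np.array(p["rvec"],float))[0]; t=np.array(p["tvec"],float).ravel()
    f=200/np.tan(np.radians(p["vfov"])/2); return R,t,f
def proj(p,X):
    R,t,f=cam(p); c=np.atleast_2d(X)@R.T+t
    return np.c_[p["cx"]+f*c[:,0]/c[:,2],p["cy"]+f*c[:,1]/c[:,2]]
def onz(p,uv,z):
    R,t,f=cam(p); uv=np.atleast_2d(uv).astype(float)
    d=np.c_[(uv[:,0]-p["cx"])/f,(uv[:,1]-p["cy"])/f,np.ones(len(uv))]@R; o=-R.T@t
    return o+d*((z-o[2])/d[:,2])[:,None]
def save(p,n): cv2.imwrite("pics/"+n,p["pixels"][:,:,::-1])
E
python3 - <<'E'
from h import *
s=get_state();print(s)
ps={n:get_image(n) for n in("scene","side","wrist")}
cv2.imwrite("pics/a.png",cv2.resize(np.vstack([ps["scene"]["pixels"],ps["side"]["pixels"]])[:,:,::-1],(480,600),interpolation=cv2.INTER_AREA))
save(ps["scene"],"s.png");save(ps["side"],"d.png")
for n in("scene","side"):
    p=ps[n];R,t,f=cam(p);print(n,"cam at",-R.T@t,f,p["cx"],p["cy"])
    for l in("iron","knob","headset","rail","jar","mug","spatula"):
        for m in masks_of(p,l)[:2]:
            r=m["region"];ys,xs=np.nonzero(r)
            print(l,round(m["p"],2),m["xy"],xs.min(),xs.max(),ys.min(),ys.max(),r.sum())
E
```

```text
{'clock': 0.0, 'qpos': array([ 1.15598276e+00,  2.76578869e-01,  1.50613767e+00,  1.61089874e-05,
        1.36072665e+00, -1.20996235e-01]), 'qd': array([-6.25636872e-05, -1.21679658e-03,  1.05926946e-03,  6.10760424e-04,
       -3.52679003e-04, -2.65619074e-04]), 'effort': array([ 1.36256764e-03, -4.16783237e+01, -2.45799655e+01,  3.92973716e-04,
        1.13044074e-02, -7.59564358e-06]), 'position': array([0.16631072, 0.54987866, 0.2414471 ]), 'ee_rot': array([ 4.50888154e-04,  8.02997570e-01,  5.95981583e-01, -8.08011033e-04]), 'contact_force': array([ 0.18201177, -0.48850459,  0.1084808 ]), 'moment': array([ 0.01719164, -0.00813435,  0.03070363]), 'width': 0.08521787766545473}
scene cam at [1.78045493 0.1924298  1.0545734 ] 480.4550400578342 320.00974185111176 197.87361179453268
iron 0.93 [316.5, 231.5] 272 353 173 264 4848
iron 0.34 [451.8, 201.5] 384 490 186 251 1408
knob 0.65 [318.1, 183.6] 310 324 173 190 81
headset 0.61 [297.8, 196.8] 285 317 168 226 1056
rail 0.82 [458.0, 201.5] 384 490 186 252 1453
rail 0.33 [318.7, 220.8] 271 354 173 247 3536
jar 0.7 [392.4, 264.0] 381 408 240 282 983
mug 0.87 [235.1, 185.6] 224 247 170 201 627
spatula 0.93 [192.9, 250.3] 177 211 205 260 513
side cam at [ 0.37636097 -0.86752408  0.96930927] 454.3454974179215 315.7048802670264 199.4620993613891
iron 0.18 [326.6, 230.1] 262 392 187 268 5838
knob 0.75 [273.7, 232.5] 266 285 219 243 335
headset 0.62 [350.4, 203.5] 304 368 176 232 1430
rail 0.76 [275.6, 144.1] 265 290 96 194 1087
jar 0.88 [348.1, 162.2] 335 359 142 179 801
mug 0.59 [275.1, 230.5] 265 285 219 244 351
mug 0.3 [327.2, 228.4] 262 391 179 268 5763
spatula 0.64 [412.5, 368.0] 323 447 344 391 1796
spatula 0.6 [279.7, 354.5] 259 305 329 383 1867
```

View pics/s.png

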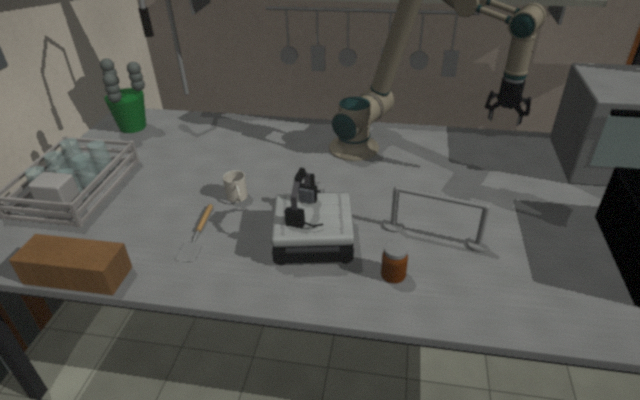

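View pics/d.png

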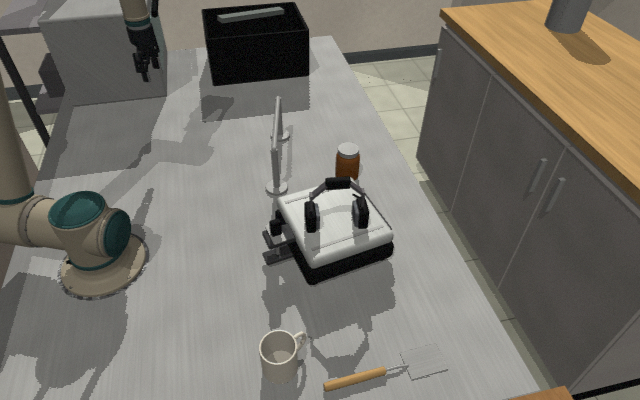

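Run:
```python
import cv2
a=cv2.imread("pics/s.png")[160:270,265:365];b=cv2.imread("pics/d.png")[165:290,255:400]
cv2.imwrite("pics/c1.png",cv2.resize(a,None,fx=5,fy=5,interpolation=3))
cv2.imwrite("pics/c2.png",cv2.resize(b,None,fx=4.5,fy=4.5,interpolation=3))
a=cv2.imread("pics/s.png")[175:265,370:500];b=cv2.imread("pics/d.png")[90:205,255:300]
import numpy as np
a=cv2.resize(a,None,fx=4,fy=4,interpolation=3);b=cv2.resize(b,None,fx=4,fy=4,interpolation=3)
o=np.zeros((460,700,3),'uint8');o[:360,:520]=a;o[:460,520:]=b;cv2.imwrite("pics/c3.png",o)
```

```text
(no output)
```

View pics/c1.png

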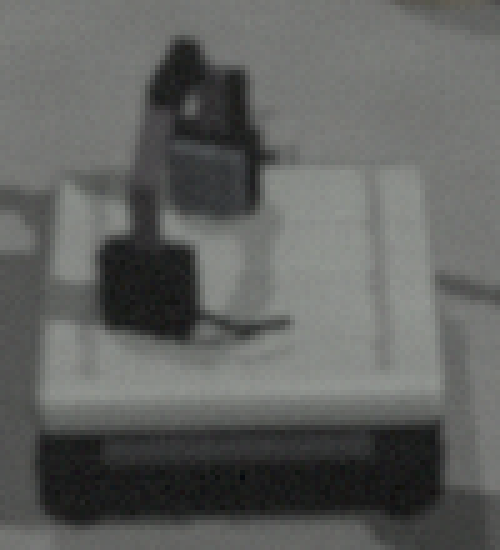

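View pics/c2.png

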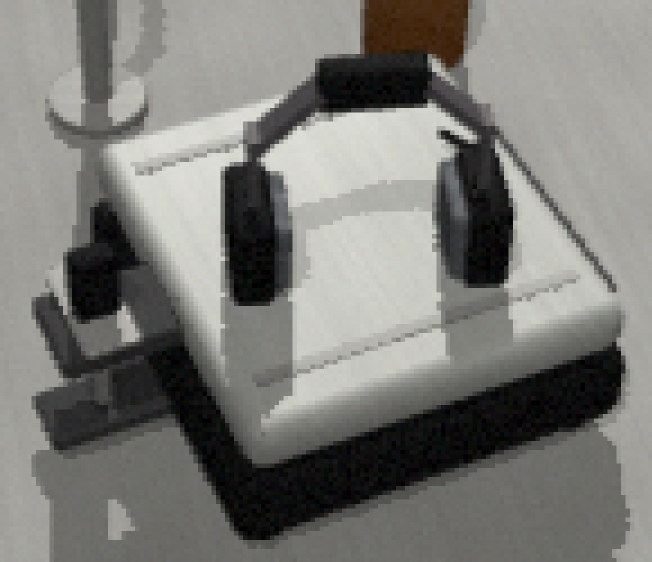

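View pics/c3.png

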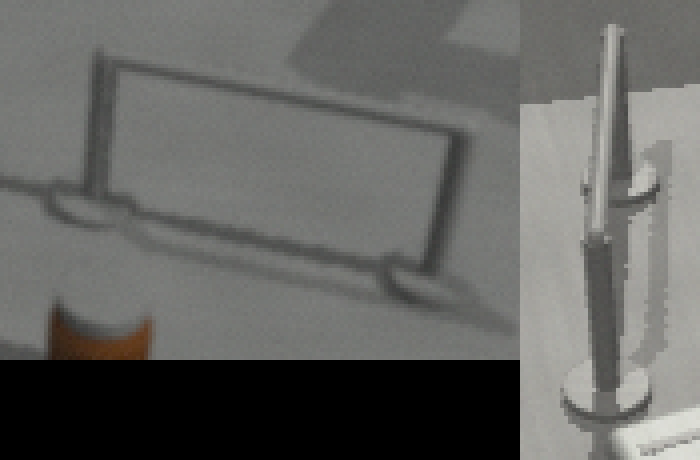

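Run:
```python
from h import *
np.set_printoptions(precision=3,suppress=True)
S=get_image("scene");D=get_image("side")
d=lambda pts:np.array(pts)/4.497+[255,165]
s=lambda pts:np.array(pts)/5+[265,160]
print("lid side",onz(D,d([[107,148],[258,464],[622,325]]),.103))
print("lid scene",onz(S,s([[42,395],[440,390],[428,168],[62,180]]),.105))
print("base bottom side",onz(D,d([[255,538],[625,410]]),.005))
print("base bottom scene",onz(S,s([[50,520],[440,512]]),.005))
print("knob",onz(D,d([[92,282]]),.133))
print("pad side",onz(D,d([[318,85],[432,80],[375,82]]),.251))
print("cups bottom side",onz(D,d([[248,302],[485,285]]),.113))
print("cups bottom scene",onz(S,s([[148,333],[213,215]]),.113))
print("rail",onz(S,np.array([[100,60],[465,130]])/4+[370,175],.160),onz(D,np.array([[78,238],[92,28]])/4+[255,90],.158))
# triangulate
def tri(a,b):
    P=[]
    for p in(S,D):
        R,t,f=cam(p);K=np.array([[f,0,p["cx"]],[0,f,p["cy"]],[0,0,1]]);P.append(K@np.c_[R,t])
    X=cv2.triangulatePoints(P[0],P[1],np.array(a,float).reshape(2,1),np.array(b,float).reshape(2,1));return (X[:3]/X[3]).ravel()
for l in("headset","jar","mug","spatula"):
    for p,z in((S,.05),(D,.05)):
        m=masks_of(p,l)[0];print(l,onz(p,m["xy"],{"jar":.055,"mug":.045,"spatula":.01,"headset":.19}[l]),m["p"])
```

```text
lid side [[ 0.485  0.039  0.103]
 [ 0.522 -0.217  0.103]
 [ 0.744 -0.167  0.103]]
lid scene [[ 0.742 -0.154  0.105]
 [ 0.703  0.081  0.105]
 [ 0.481  0.046  0.105]
 [ 0.529 -0.195  0.105]]
base bottom side [[ 0.526 -0.195  0.005]
 [ 0.764 -0.153  0.005]]
base bottom scene [[ 0.746 -0.156  0.005]
 [ 0.703  0.082  0.005]]
knob [[ 0.455 -0.097  0.133]]
pad side [[ 0.583 -0.093  0.251]
 [ 0.642 -0.102  0.251]
 [ 0.612 -0.097  0.251]]
cups bottom side [[ 0.54  -0.113  0.113]
 [ 0.674 -0.13   0.113]]
cups bottom scene [[ 0.686 -0.101  0.113]
 [ 0.563 -0.085  0.113]]
rail [[0.517 0.192 0.16 ]
 [0.569 0.467 0.16 ]] [[0.5   0.186 0.158]
 [0.557 0.468 0.158]]
headset [[ 0.649 -0.09   0.19 ]] 0.59
headset [[ 0.642 -0.107  0.19 ]] 0.9
jar [[0.746 0.201 0.055]] 0.64
jar [[0.735 0.213 0.055]] 0.85
mug [[ 0.427 -0.385  0.045]] 0.63
mug [[ 0.411 -0.384  0.045]] 0.6
spatula [[ 0.719 -0.426  0.01 ]] 0.94
spatula [[ 0.695 -0.469  0.01 ]] 0.88
```

Request:
{"fn": "play_rows", "kwargs": {"series": [{"dz": 35,"turn": 0.085},{"dx": 11,"dy": -10,"dz": 35,"turn": 0.085},{"dx": 23,"dy": -33,"dz": 10},{"dx": 23,"dy": -33,"dz": 5},{"dx": 23,"dy": -33},{"dx": 23,"dy": -33},{"dx": 23,"dy": -33},{"dx": 23,"dy": -33},{"dx": 23,"dy": -33},{"dx": 23,"dy": -33},{"dx": 23,"dy": -33},{"dx": 23,"dy": -33},{"dx": 23,"dy": -33},{"dx": 23,"dy": -33},{"dx": 23,"dy": -33},{"dx": 23,"dy": -33},{"dx": 23,"dy": -33},{"dx": 23,"dy": -33},{"dx": 23,"dy": -33},{"dx": 0,"dy": 0}], "squeeze": 40}}

```text
invalid input at $.series[0]: expected keys fingers, dx, dy, dz, turn
```

Request:
{"fn": "play_rows", "kwargs": {"series": [{"fingers": -1,"dx": 0,"dy": 0,"dz": 35,"turn": 0.085},{"fingers": -1,"dx": 11,"dy": -10,"dz": 35,"turn": 0.085},{"fingers": -1,"dx": 23,"dy": -33,"dz": 10,"turn": 0},{"fingers": -1,"dx": 23,"dy": -33,"dz": 5,"turn": 0},{"fingers": -1,"dx": 23,"dy": -33,"dz": 0,"turn": 0},{"fingers": -1,"dx": 23,"dy": -33,"dz": 0,"turn": 0},{"fingers": -1,"dx": 23,"dy": -33,"dz": 0,"turn": 0},{"fingers": -1,"dx": 23,"dy": -33,"dz": 0,"turn": 0},{"fingers": -1,"dx": 23,"dy": -33,"dz": 0,"turn": 0},{"fingers": -1,"dx": 23,"dy": -33,"dz": 0,"turn": 0},{"fingers": -1,"dx": 23,"dy": -33,"dz": 0,"turn": 0},{"fingers": -1,"dx": 23,"dy": -33,"dz": 0,"turn": 0},{"fingers": -1,"dx": 23,"dy": -33,"dz": 0,"turn": 0},{"fingers": -1,"dx": 23,"dy": -33,"dz": 0,"turn": 0},{"fingers": -1,"dx": 23,"dy": -33,"dz": 0,"turn": 0},{"fingers": -1,"dx": 23,"dy": -33,"dz": 0,"turn": 0},{"fingers": -1,"dx": 23,"dy": -33,"dz": 0,"turn": 0},{"fingers": -1,"dx": 23,"dy": -33,"dz": 0,"turn": 0},{"fingers": -1,"dx": 0,"dy": 0,"dz": 0,"turn": 0}], "squeeze": 40}}

```text
clock: 2.93
position: [0.5535, -0.0117, 0.3313]
ee_rot: [0.004, 0.744, 0.669, 0.005]
contact_force: [0.5, 1.1, -0.3]
width: 0.0855
```

```bash
cat >> h.py <<'E'
def wray(p,s,uv):
    from scipy.spatial.transform import Rotation as Ro
    f=200/np.tan(np.radians(p["vfov"])/2); uv=np.atleast_2d(uv).astype(float)
    d=uv-[p["cx"],p["cy"]]; r=np.linalg.norm(d,axis=1); a=r/f
    c=np.c_[d/np.maximum(r,1e-9)[:,None]*np.sin(a)[:,None],np.cos(a)]
    H=np.array(p["hand_eye"]); q=np.array(s["ee_rot"]); R=Ro.from_quat(q[[1,2,3,0]]).as_matrix()
    return np.array(s["position"])+R@H[:3,3], c@(R@H[:3,:3]).T
def wonz(p,s,uv,z):
    o,d=wray(p,s,uv); return o+d*((z-o[2])/d[:,2])[:,None]
def wproj(p,s,X):
    from scipy.spatial.transform import Rotation as Ro
    f=200/np.tan(np.radians(p["vfov"])/2); H=np.array(p["hand_eye"]); q=np.array(s["ee_rot"]); R=Ro.from_quat(q[[1,2,3,0]]).as_matrix()
    t=(np.atleast_2d(X)-s["position"])@R; c=(t-H[:3,3])@H[:3,:3]
    n=np.linalg.norm(c[:,:2],axis=1); a=np.arctan2(n,c[:,2]); return np.c_[p["cx"]+f*a*c[:,0]/n,p["cy"]+f*a*c[:,1]/n]
E
python3 - <<'E'
from h import *
import rig
np.set_printoptions(precision=3,suppress=True)
print(tips_ahead() if callable(tips_ahead) else tips_ahead)
s=get_state();p=get_image("wrist");save(p,"w1.png")
for l in("headset","knob","crown","iron","rail"):
    for m in masks_of(p,l)[:1]:
        ys,xs=np.nonzero(m["region"]);print(l,m["p"],m["xy"],xs.min(),xs.max(),ys.min(),ys.max())
X=[[.613,-.095,.265],[.583,-.091,.265],[.643,-.099,.265],[.456,-.087,.152]]
print("expected px",wproj(p,s,X))
E
```

```text
0.011
headset 0.85 [232.8, 240.0] 209 323 160 323
knob 0.67 [247.9, 93.5] 211 277 71 116
crown 0.59 [230.4, 239.9] 210 322 161 323
iron 0.95 [289.9, 187.2] 165 392 65 305
rail 0.85 [506.4, 119.8] 424 629 87 161
expected px [[219.466 293.745]
 [214.958 261.188]
 [224.069 322.166]
 [230.509  92.086]]
```

View pics/w1.png

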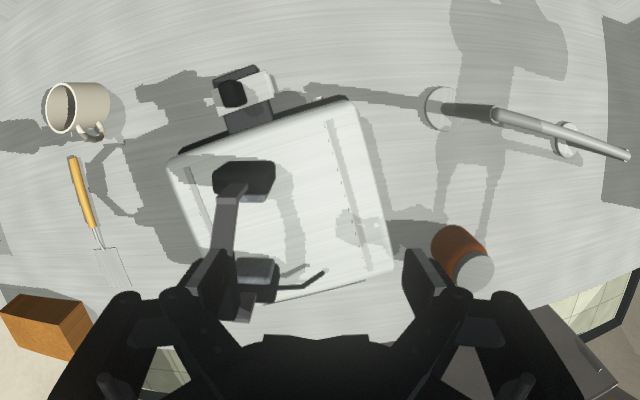

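Request:
{"fn": "play_rows", "kwargs": {"series": [{"fingers": -1,"dx": 20,"dy": -28,"dz": 0,"turn": 0},{"fingers": -1,"dx": 20,"dy": -28,"dz": 0,"turn": 0},{"fingers": -1,"dx": 20,"dy": -28,"dz": 0,"turn": 0},{"fingers": -1,"dx": 0,"dy": 0,"dz": 0,"turn": 0}]}}

```text
clock: 3.57
position: [0.6072, -0.0824, 0.3357]
ee_rot: [0.003, 0.736, 0.676, 0.007]
contact_force: [0.4, 0.7, 0.0]
width: 0.0853
```

Run:
```python
from h import *
np.set_printoptions(precision=3,suppress=True)
s=get_state();p=get_image("wrist");save(p,"w2.png");print(s["position"],s["ee_rot"],s["contact_force"])
X=[[.613,-.095,.265],[.583,-.091,.265],[.643,-.099,.265]]
print("expected px",wproj(p,s,X)); import pickle;pickle.dump((p,s),open("w2.pkl","wb"))
b=wonz(p,s,[[495,115],[628,158]],.155)
p1=get_state
```

```text
[ 0.607 -0.082  0.336] [0.003 0.736 0.676 0.007] [0.373 0.706 0.03 ]
expected px [[297.123 222.007]
 [298.423 180.409]
 [296.133 259.537]]
```

View pics/w2.png

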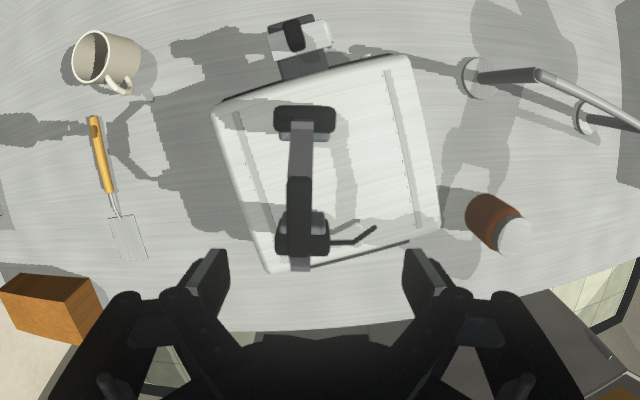

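Run:
```python
from h import *
import pickle
np.set_printoptions(precision=4,suppress=True)
p,s=pickle.load(open("w2.pkl","rb"))
print(wonz(p,s,[[300,178],[299.5,252]],.265))
print("cup near top outer, far cup", wonz(p,s,[[305,106],[303,257]],.113))
print("knob top",wonz(p,s,[[294,36]],.152), "rail near",wonz(p,s,[[540,72]],.155))
s1=dict(s);s1["position"]=np.array([.5535,-.0117,.3313]);s1["ee_rot"]=np.array([.004,.744,.669,.005])
print("rail w1",wonz(p,s1,[[495,115],[628,158]],.158),"knob",wonz(p,s1,[[232,93]],.152))
print(wonz(p,s1,[[175,160],[353,98],[392,267]],.105),"lid w2",wonz(p,s,[[213,106],[405,55],[441,225],[270,272]],.105))
```

```text
[[ 0.5814 -0.0898  0.265 ]
 [ 0.6369 -0.0958  0.265 ]]
cup near top outer, far cup [[ 0.5349 -0.0861  0.113 ]
 [ 0.723  -0.1065  0.113 ]]
knob top [[ 0.4614 -0.0897  0.152 ]] rail near [[0.4967 0.1995 0.155 ]]
rail w1 [[0.5011 0.1925 0.158 ]
 [0.5622 0.4755 0.158 ]] knob [[ 0.4573 -0.0854  0.152 ]]
[[ 0.5229 -0.1852  0.105 ]
 [ 0.477   0.0405  0.105 ]
 [ 0.7006  0.0782  0.105 ]] lid w2 [[ 0.5217 -0.1957  0.105 ]
 [ 0.4803  0.0363  0.105 ]
 [ 0.6999  0.0816  0.105 ]
 [ 0.7473 -0.1546  0.105 ]]
```

Request:
{"fn": "play_rows", "kwargs": {"series": [{"fingers": -1,"dx": 3,"dy": -11,"dz": -20,"turn": -0.02},{"fingers": -1,"dx": 0,"dy": 0,"dz": -25,"turn": 0},{"fingers": -1,"dx": 0,"dy": 0,"dz": -20,"turn": 0},{"fingers": -1,"dx": 0,"dy": 0,"dz": 0,"turn": 0}]}}

```text
clock: 3.95
position: [0.6066, -0.084, 0.2728]
ee_rot: [0.002, 0.741, 0.672, 0.01]
contact_force: [-0.8, 0.0, -0.6]
width: 0.0857
```

Request:
{"fn": "play_rows", "kwargs": {"series": [{"fingers": -1,"dx": 2,"dy": -6,"dz": -7,"turn": 0},{"fingers": -1,"dx": 2,"dy": -6,"dz": -7,"turn": 0},{"fingers": -1,"dx": 0,"dy": 0,"dz": -5,"turn": 0},{"fingers": -1,"dx": 0,"dy": 0,"dz": 0,"turn": 0}]}}

```text
clock: 4.28
position: [0.6103, -0.0927, 0.2561]
ee_rot: [0.003, 0.739, 0.674, 0.011]
contact_force: [-0.6, -0.2, 0.2]
width: 0.0858
```

Request:
{"fn": "play_rows", "kwargs": {"series": [{"fingers": -1,"dx": 0,"dy": 0,"dz": -5,"turn": 0},{"fingers": 1,"dx": 0,"dy": 0,"dz": 0,"turn": 0},{"fingers": 1,"dx": 0,"dy": 0,"dz": 0,"turn": 0},{"fingers": 1,"dx": 0,"dy": 0,"dz": 0,"turn": 0},{"fingers": 1,"dx": 0,"dy": 0,"dz": 0,"turn": 0},{"fingers": 1,"dx": 0,"dy": 0,"dz": 0,"turn": 0},{"fingers": 1,"dx": 0,"dy": 0,"dz": 0,"turn": 0},{"fingers": 1,"dx": 0,"dy": 0,"dz": 0,"turn": 0},{"fingers": 1,"dx": 0,"dy": 0,"dz": 0,"turn": 0},{"fingers": 1,"dx": 0,"dy": 0,"dz": 0,"turn": 0}], "squeeze": 50}}

```text
clock: 5.12
position: [0.6116, -0.0931, 0.2534]
ee_rot: [0.005, 0.739, 0.673, 0.013]
contact_force: [-0.9, 0.3, -0.3]
width: 0.0171
```

Request:
{"fn": "play_rows", "kwargs": {"series": [{"fingers": 1,"dx": 0,"dy": 0,"dz": 15,"turn": 0},{"fingers": 1,"dx": 0,"dy": 0,"dz": 25,"turn": 0},{"fingers": 1,"dx": 0,"dy": 0,"dz": 30,"turn": 0},{"fingers": 1,"dx": 0,"dy": 0,"dz": 30,"turn": 0},{"fingers": 1,"dx": 0,"dy": 0,"dz": 20,"turn": 0},{"fingers": 1,"dx": -2,"dy": 15,"dz": 0,"turn": -0.02},{"fingers": 1,"dx": -4,"dy": 25,"dz": 0,"turn": -0.02},{"fingers": 1,"dx": -6,"dy": 30,"dz": 0,"turn": -0.02},{"fingers": 1,"dx": -6,"dy": 30,"dz": 0,"turn": -0.02},{"fingers": 1,"dx": -6,"dy": 30,"dz": 0,"turn": -0.02},{"fingers": 1,"dx": -6,"dy": 30,"dz": 0,"turn": 0},{"fingers": 1,"dx": -6,"dy": 30,"dz": 0,"turn": 0},{"fingers": 1,"dx": -6,"dy": 30,"dz": 0,"turn": 0},{"fingers": 1,"dx": -6,"dy": 30,"dz": 0,"turn": 0},{"fingers": 1,"dx": -6,"dy": 30,"dz": 0,"turn": 0},{"fingers": 1,"dx": 0,"dy": 0,"dz": 0,"turn": 0}]}}

```text
clock: 6.45
position: [0.5486, 0.1971, 0.3669]
ee_rot: [-0.004, 0.776, 0.631, 0.005]
contact_force: [-0.2, -1.1, -2.5]
width: 0.0167
```

Request:
{"fn": "play_rows", "kwargs": {"series": [{"fingers": 1,"dx": -3,"dy": 25,"dz": 0,"turn": 0.02},{"fingers": 1,"dx": -4,"dy": 30,"dz": 0,"turn": 0},{"fingers": 1,"dx": -4,"dy": 30,"dz": 0,"turn": 0},{"fingers": 1,"dx": -4,"dy": 28,"dz": 0,"turn": 0},{"fingers": 1,"dx": -2,"dy": 15,"dz": 0,"turn": 0},{"fingers": 1,"dx": 0,"dy": 0,"dz": 0,"turn": 0},{"fingers": 1,"dx": 0,"dy": 0,"dz": 0,"turn": 0}]}}

```text
clock: 7.03
position: [0.5286, 0.3306, 0.3618]
ee_rot: [-0.004, 0.768, 0.64, 0.0]
contact_force: [0.3, -0.8, -3.0]
width: 0.0171
```

Run:
```python
from h import *
import pickle
np.set_printoptions(precision=3,suppress=True)
s=get_state();print(s["position"],s["contact_force"])
S=get_image("scene");W=get_image("wrist");D=get_image("side")
a=cv2.resize(D["pixels"][60:180,230:370],None,fx=3.2,fy=3.2,interpolation=3)
b=cv2.resize(S["pixels"][130:250,370:500],None,fx=2.7,fy=2.7,interpolation=3)
o=np.zeros((600,800,3),'uint8');o[:a.shape[0],:a.shape[1]]=a;o[:b.shape[0],449:449+b.shape[1]]=b
w=W["pixels"][200:400,180:480];o[390:590,:300]=w
cv2.imwrite("pics/e.png",o[:,:,::-1])
```

```text
[0.529 0.331 0.362] [ 0.311 -0.83  -2.972]
```

View pics/e.png

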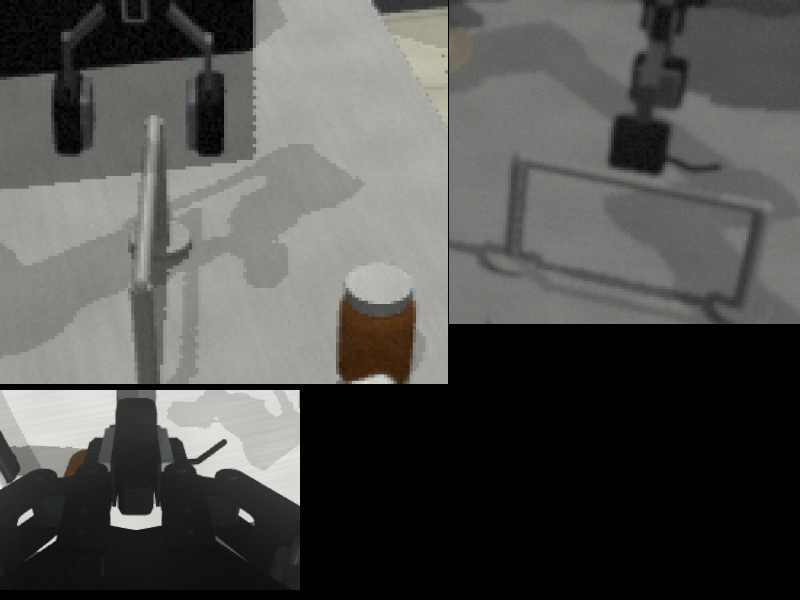

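Run:
```python
from h import *
np.set_printoptions(precision=4,suppress=True)
D=get_image("side");S=get_image("scene")
print(onz(D,[[230+139/3.2,60+115/3.2]],.252), proj(D,[.534,.330,.163]))
o=lambda u,v:[370+(u-449)/2.7,130+v/2.7]
print("cups",onz(D,[[230+73/3.2,60+154/3.2],[230+207/3.2,60+154/3.2]],.222))
print("bar D",onz(D,[[230+153/3.2,60+118/3.2],[230+143/3.2,60+285/3.2]],.160),"S",onz(S,[o(517,160),o(767,208)],.16))
```

```text
[[0.5241 0.3225 0.252 ]] [[277.8573 119.2797]]
cups [[0.459  0.3171 0.222 ]
 [0.5816 0.29   0.222 ]]
bar D [[0.5565 0.466  0.16  ]
 [0.5003 0.1852 0.16  ]] S [[0.5124 0.1921 0.16  ]
 [0.566  0.4714 0.16  ]]
```

Request:
{"fn": "play_rows", "kwargs": {"series": [{"fingers": 1,"dx": 3,"dy": 0,"dz": -15,"turn": 0},{"fingers": 1,"dx": 3,"dy": 0,"dz": -25,"turn": 0},{"fingers": 1,"dx": 0,"dy": 0,"dz": -30,"turn": 0},{"fingers": 1,"dx": 0,"dy": 0,"dz": -30,"turn": 0},{"fingers": 1,"dx": 0,"dy": 0,"dz": -25,"turn": 0},{"fingers": 1,"dx": 0,"dy": 0,"dz": -15,"turn": 0},{"fingers": 1,"dx": 0,"dy": 0,"dz": 0,"turn": 0},{"fingers": 1,"dx": 0,"dy": 0,"dz": 0,"turn": 0}]}}

```text
clock: 7.95
position: [0.5384, 0.3204, 0.2225]
ee_rot: [-0.001, 0.773, 0.635, 0.006]
contact_force: [-0.4, -0.8, -3.3]
width: 0.0173
```

Request:
{"fn": "play_rows", "kwargs": {"series": [{"fingers": 1,"dx": -5,"dy": 2,"dz": -12,"turn": 0},{"fingers": 1,"dx": 0,"dy": 0,"dz": -12,"turn": 0},{"fingers": 1,"dx": 0,"dy": 0,"dz": -8,"turn": 0},{"fingers": 1,"dx": 0,"dy": 0,"dz": -5,"turn": 0},{"fingers": 1,"dx": 0,"dy": 0,"dz": 0,"turn": 0}]}}

```text
clock: 8.37
position: [0.5381, 0.3216, 0.1918]
ee_rot: [0.001, 0.774, 0.633, 0.012]
contact_force: [-0.1, -0.6, -2.3]
width: 0.017
```

Request:
{"fn": "play_rows", "kwargs": {"series": [{"fingers": 1,"dx": -4,"dy": 0,"dz": -5,"turn": 0},{"fingers": 1,"dx": -2,"dy": 0,"dz": -5,"turn": 0},{"fingers": 1,"dx": 0,"dy": 0,"dz": -3,"turn": 0},{"fingers": 1,"dx": 0,"dy": 0,"dz": 0,"turn": 0}]}}

```text
clock: 8.7
position: [0.5332, 0.3221, 0.1808]
ee_rot: [0.001, 0.774, 0.633, 0.014]
contact_force: [0.8, 0.2, -2.4]
width: 0.017
```

Request:
{"fn": "play_rows", "kwargs": {"series": [{"fingers": 1,"dx": 0,"dy": 0,"dz": -3,"turn": 0},{"fingers": 1,"dx": 0,"dy": 0,"dz": -3,"turn": 0},{"fingers": 1,"dx": 0,"dy": 0,"dz": 0,"turn": 0}]}}

```text
clock: 8.95
position: [0.5338, 0.3225, 0.1805]
ee_rot: [0.002, 0.774, 0.633, 0.017]
contact_force: [0.2, -0.3, -2.3]
width: 0.0169
```

Request:
{"fn": "play_rows", "kwargs": {"series": [{"fingers": 1,"dx": 0,"dy": 0,"dz": -7,"turn": 0},{"fingers": 1,"dx": 0,"dy": 0,"dz": -5,"turn": 0},{"fingers": 1,"dx": 0,"dy": 0,"dz": 0,"turn": 0}]}}

```text
clock: 9.2
position: [0.5357, 0.3229, 0.1805]
ee_rot: [0.004, 0.773, 0.633, 0.022]
contact_force: [-0.2, 0.2, -3.0]
width: 0.0169
```

Run:
```python
from h import *
np.set_printoptions(precision=3,suppress=True)
s=get_state();print(s)
D=get_image("side");S=get_image("scene")
a=cv2.resize(D["pixels"][70:190,230:330],None,fx=4,fy=4,interpolation=3)
b=cv2.resize(S["pixels"][150:270,380:480],None,fx=3.9,fy=3.9,interpolation=3)
o=np.zeros((480,800,3),'uint8');o[:a.shape[0],:400]=a;o[:b.shape[0],405:405+b.shape[1]]=b
cv2.imwrite("pics/f.png",o[:,:,::-1])
```

```text
{'clock': 9.2, 'qpos': array([ 0.429,  0.366,  1.528,  0.003,  1.202, -0.944]), 'qd': array([-0.001, -0.037, -0.034, -0.002,  0.044,  0.001]), 'effort': array([ -0.12 , -49.072, -25.431,  -0.062,  -0.243,  -0.001]), 'position': array([0.536, 0.323, 0.18 ]), 'ee_rot': array([0.004, 0.773, 0.633, 0.022]), 'contact_force': array([-0.218,  0.203, -2.953]), 'moment': array([-0.053, -0.026, -0.038]), 'width': 0.016917358696016974}
```

View pics/f.png

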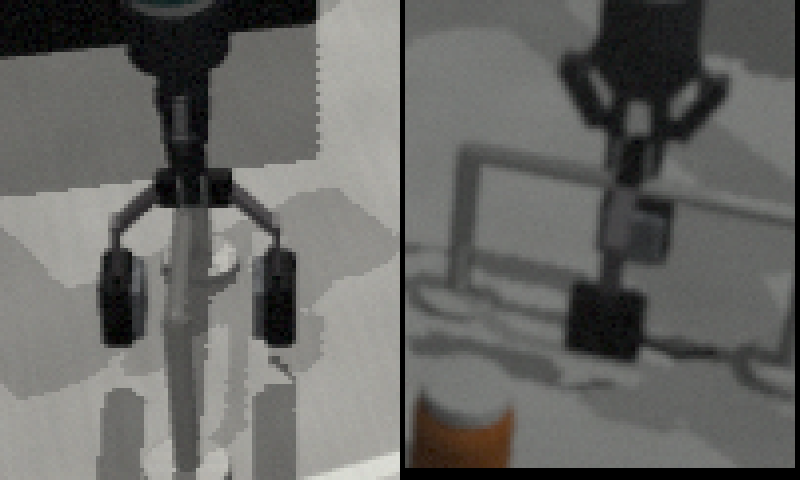

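Request:
{"fn": "play_rows", "kwargs": {"series": [{"fingers": 0.2,"dx": 0,"dy": 0,"dz": 0,"turn": 0},{"fingers": 0,"dx": 0,"dy": 0,"dz": 0,"turn": 0},{"fingers": -0.3,"dx": 0,"dy": 0,"dz": 0,"turn": 0},{"fingers": -0.6,"dx": 0,"dy": 0,"dz": 0,"turn": 0},{"fingers": -1,"dx": 0,"dy": 0,"dz": 0,"turn": 0},{"fingers": -1,"dx": 0,"dy": 0,"dz": 0,"turn": 0},{"fingers": -1,"dx": 0,"dy": 0,"dz": 0,"turn": 0},{"fingers": -1,"dx": 0,"dy": 0,"dz": 0,"turn": 0}]}}

```text
clock: 9.97
position: [0.537, 0.3236, 0.1765]
ee_rot: [0.004, 0.774, 0.633, 0.022]
contact_force: [-0.0, -0.3, 1.0]
width: 0.0857
```

Request:
{"fn": "play_rows", "kwargs": {"series": [{"fingers": -1,"dx": 0,"dy": 0,"dz": 15,"turn": 0},{"fingers": -1,"dx": 0,"dy": 0,"dz": 25,"turn": 0},{"fingers": -1,"dx": 0,"dy": 0,"dz": 35,"turn": 0},{"fingers": -1,"dx": 0,"dy": 0,"dz": 35,"turn": 0},{"fingers": -1,"dx": 0,"dy": 0,"dz": 20,"turn": 0},{"fingers": -1,"dx": 0,"dy": 0,"dz": 0,"turn": 0}]}}

```text
clock: 10.47
position: [0.5339, 0.3221, 0.3082]
ee_rot: [0.003, 0.774, 0.633, 0.017]
contact_force: [0.5, 0.1, 0.7]
width: 0.0852
```

Run:
```python
from h import *
np.set_printoptions(precision=3,suppress=True)
s=get_state();print(s["position"],s["ee_rot"])
D=get_image("side");S=get_image("scene")
a=cv2.resize(D["pixels"][70:190,230:330],None,fx=4,fy=4,interpolation=3)
b=cv2.resize(S["pixels"][150:270,380:480],None,fx=3.9,fy=3.9,interpolation=3)
o=np.zeros((480,800,3),'uint8');o[:a.shape[0],:400]=a;o[:b.shape[0],405:405+b.shape[1]]=b
cv2.imwrite("pics/g.png",o[:,:,::-1])
for p in(S,D):
    for m in masks_of(p,"headset")[:1]: print(m["p"],m["xy"])
```

```text
[0.534 0.322 0.308] [0.003 0.774 0.633 0.017]
0.89 [433.7, 221.1]
0.81 [289.8, 139.6]
```

View pics/g.png

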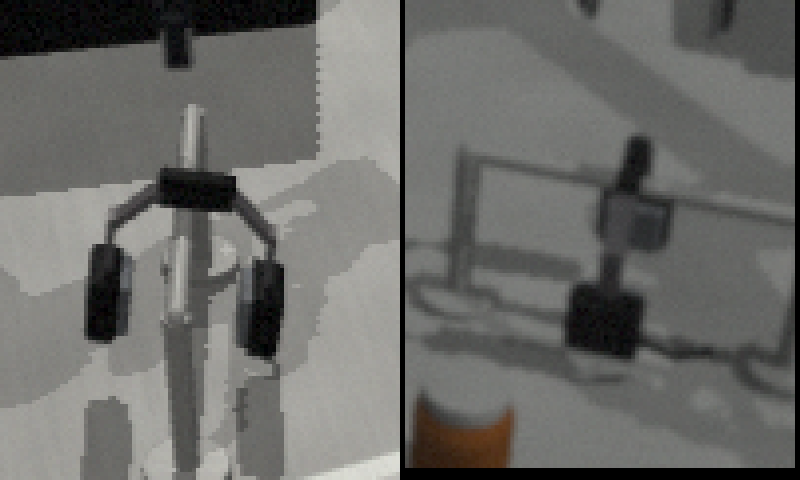

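Request:
{"fn": "play_rows", "kwargs": {"series": [{"fingers": -1,"dx": -3,"dy": -15,"dz": 0,"turn": 0},{"fingers": -1,"dx": -6,"dy": -30,"dz": 0,"turn": 0.05},{"fingers": -1,"dx": -6,"dy": -32,"dz": 0,"turn": 0.06},{"fingers": -1,"dx": -6,"dy": -32,"dz": 0,"turn": 0.06},{"fingers": -1,"dx": -6,"dy": -32,"dz": 0,"turn": 0.06},{"fingers": -1,"dx": -6,"dy": -32,"dz": 0,"turn": 0.06},{"fingers": -1,"dx": -6,"dy": -32,"dz": 0,"turn": 0.06},{"fingers": -1,"dx": -6,"dy": -32,"dz": 0,"turn": 0},{"fingers": -1,"dx": -6,"dy": -32,"dz": 0,"turn": 0},{"fingers": -1,"dx": -6,"dy": -32,"dz": 0,"turn": 0},{"fingers": -1,"dx": -6,"dy": -32,"dz": 0,"turn": 0},{"fingers": -1,"dx": -6,"dy": -32,"dz": -10,"turn": 0},{"fingers": -1,"dx": -6,"dy": -32,"dz": -20,"turn": 0},{"fingers": -1,"dx": 0,"dy": -10,"dz": -20,"turn": 0},{"fingers": -1,"dx": 0,"dy": 0,"dz": 0,"turn": 0}]}}

```text
clock: 11.92
position: [0.4345, -0.1011, 0.2169]
ee_rot: [-0.02, 0.642, 0.766, -0.008]
contact_force: [-0.5, 0.9, -0.1]
width: 0.0858
```

Run:
```python
from h import *
np.set_printoptions(precision=3,suppress=True)
s=get_state();p=get_image("wrist");save(p,"w3.png");print(s["position"],s["ee_rot"],s["qpos"])
print(wproj(p,s,[[.458,-.087,.152]]))
for m in masks_of(p,"knob")[:2]:
    ys,xs=np.nonzero(m["region"]);print(m["p"],m["xy"],xs.min(),xs.max(),ys.min(),ys.max(),wonz(p,s,m["xy"],.14))
import pickle;pickle.dump((p,s),open("w3.pkl","wb"))
```

```text
[ 0.435 -0.101  0.217] [-0.02   0.642  0.766 -0.008] [-0.382  0.121  1.775 -0.004  1.288 -2.127]
[[326.904 254.216]]
0.93 [328.2, 231.2] 283 368 202 267 [[ 0.445 -0.088  0.14 ]]
```

View pics/w3.png

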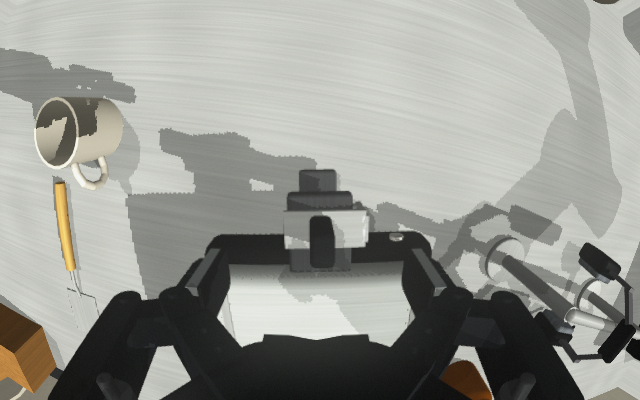

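Run:
```python
from h import *
import pickle
np.set_printoptions(precision=1,suppress=True)
p,s=pickle.load(open("w3.pkl","rb"))
print(wray(p,s,[[320,200]])[0]*1000)
y=np.radians(9.7);R=np.array([[np.cos(y),-np.sin(y)],[np.sin(y),np.cos(y)]])
from scipy.optimize import least_squares
def box(c):
    return wproj(p,s,[np.r_[R@[a,b]+c,z] for z in(.152,.106) for a in(-.014,.014) for b in(-.009,.009)])
B=box([.458,-.087]);print(B, B.min(0),B.max(0))
f=lambda c:np.r_[box(c).min(0)-[310,217],box(c).max(0)-[334.5,269]]
r=least_squares(f,[.458,-.087]);print(r.x*1000,r.fun)
```

```text
[ 367.8 -115.2  352.5]
[[314.3 236.1]
 [340.1 235.9]
 [314.2 271.6]
 [338.8 271.3]
 [313.4 215.7]
 [334.9 215.7]
 [313.3 246.5]
 [334.1 246.4]] [313.3 215.7] [340.1 271.6]
[458.  -90.6] [-0.8 -1.9  0.6  1.9]
```

Request:
{"fn": "play_rows", "kwargs": {"series": [{"fingers": -1,"dx": 13,"dy": 6,"dz": 0,"turn": 0},{"fingers": -1,"dx": 13,"dy": 6,"dz": -10,"turn": 0},{"fingers": -1,"dx": 0,"dy": 0,"dz": -25,"turn": 0},{"fingers": -1,"dx": 0,"dy": 0,"dz": -20,"turn": 0},{"fingers": -1,"dx": 0,"dy": 0,"dz": 0,"turn": 0}]}}

```text
clock: 12.43
position: [0.4728, -0.0806, 0.1663]
ee_rot: [-0.013, 0.639, 0.769, -0.003]
contact_force: [0.8, -0.7, -1.1]
width: 0.0856
```

Request:
{"fn": "play_rows", "kwargs": {"series": [{"fingers": -1,"dx": -10,"dy": -7,"dz": 0,"turn": 0},{"fingers": -1,"dx": -4,"dy": -3,"dz": 0,"turn": 0},{"fingers": -1,"dx": 0,"dy": 0,"dz": -8,"turn": 0},{"fingers": -1,"dx": 0,"dy": 0,"dz": -8,"turn": 0},{"fingers": -1,"dx": 0,"dy": 0,"dz": 0,"turn": 0}]}}

```text
clock: 12.85
position: [0.462, -0.0884, 0.1521]
ee_rot: [-0.01, 0.637, 0.771, -0.001]
contact_force: [-0.3, 0.2, -0.3]
width: 0.0853
```

Request:
{"fn": "play_rows", "kwargs": {"series": [{"fingers": -1,"dx": -5,"dy": -3,"dz": -10,"turn": 0},{"fingers": -1,"dx": 0,"dy": 0,"dz": -10,"turn": 0},{"fingers": -1,"dx": 0,"dy": 0,"dz": -6,"turn": 0},{"fingers": -1,"dx": 0,"dy": 0,"dz": 0,"turn": 0}]}}

```text
clock: 13.18
position: [0.4581, -0.0923, 0.1266]
ee_rot: [-0.008, 0.637, 0.771, -0.0]
contact_force: [0.7, 0.9, 0.2]
width: 0.0857
```

Request:
{"fn": "play_rows", "kwargs": {"series": [{"fingers": 1,"dx": 0,"dy": 0,"dz": 0,"turn": 0},{"fingers": 1,"dx": 0,"dy": 0,"dz": 0,"turn": 0},{"fingers": 1,"dx": 0,"dy": 0,"dz": 0,"turn": 0},{"fingers": 1,"dx": 0,"dy": 0,"dz": 0,"turn": 0},{"fingers": 1,"dx": 0,"dy": 0,"dz": 0,"turn": 0},{"fingers": 1,"dx": 0,"dy": 0,"dz": 0,"turn": 0},{"fingers": 1,"dx": 0,"dy": 0,"dz": 0,"turn": 0},{"fingers": 1,"dx": 0,"dy": 0,"dz": 0,"turn": 0}], "squeeze": 60}}

```text
clock: 13.85
position: [0.4591, -0.0906, 0.1287]
ee_rot: [-0.007, 0.638, 0.77, 0.002]
contact_force: [0.5, 0.9, -2.7]
width: 0.0175
```

Request:
{"fn": "play_rows", "kwargs": {"series": [{"fingers": 1,"dx": -1,"dy": 6,"dz": 0,"turn": 0},{"fingers": 1,"dx": -1,"dy": 6,"dz": 0,"turn": 0},{"fingers": 1,"dx": 0,"dy": 4,"dz": 0,"turn": 0}]}}

```text
clock: 14.1
position: [0.4567, -0.078, 0.1286]
ee_rot: [-0.005, 0.638, 0.77, -0.002]
contact_force: [-2.6, -7.5, -0.2]
width: 0.0172
```

Request:
{"fn": "play_rows", "kwargs": {"series": [{"fingers": 1,"dx": 0,"dy": 2,"dz": 0,"turn": 0},{"fingers": 1,"dx": 1,"dy": 2,"dz": 6,"turn": 0},{"fingers": 1,"dx": 2,"dy": 2,"dz": 10,"turn": 0},{"fingers": 1,"dx": 3,"dy": 2,"dz": 12,"turn": 0}]}}

```text
clock: 14.43
position: [0.4626, -0.0735, 0.1546]
ee_rot: [-0.002, 0.637, 0.771, -0.006]
contact_force: [4.0, -7.7, -7.8]
width: 0.0172
```

Request:
{"fn": "play_rows", "kwargs": {"series": [{"fingers": 1,"dx": 5,"dy": 2,"dz": 14,"turn": 0},{"fingers": 1,"dx": 5,"dy": 2,"dz": 14,"turn": 0},{"fingers": 1,"dx": 6,"dy": 2,"dz": 14,"turn": 0},{"fingers": 1,"dx": 6,"dy": 2,"dz": 14,"turn": 0},{"fingers": 1,"dx": 0,"dy": 1,"dz": 1,"turn": 0}]}}

```text
clock: 14.85
position: [0.4863, -0.0695, 0.2115]
ee_rot: [0.0, 0.637, 0.771, -0.012]
contact_force: [1.1, -8.2, -4.3]
width: 0.0177
```

Request:
{"fn": "play_rows", "kwargs": {"series": [{"fingers": 1,"dx": 7,"dy": 2,"dz": 13,"turn": 0},{"fingers": 1,"dx": 7,"dy": 2,"dz": 13,"turn": 0},{"fingers": 1,"dx": 6,"dy": 2,"dz": 11,"turn": 0},{"fingers": 1,"dx": 3,"dy": 1,"dz": 5,"turn": 0},{"fingers": 1,"dx": 0,"dy": 0,"dz": 1,"turn": 0}]}}

```text
clock: 15.27
position: [0.5109, -0.0652, 0.2499]
ee_rot: [-0.0, 0.637, 0.77, -0.015]
contact_force: [3.0, -7.3, -7.2]
width: 0.0174
```

Request:
{"fn": "play_rows", "kwargs": {"series": [{"fingers": 1,"dx": 0,"dy": 0,"dz": 1,"turn": 0},{"fingers": 1,"dx": 0,"dy": 0,"dz": 1,"turn": 0},{"fingers": 1,"dx": 0,"dy": 0,"dz": 0,"turn": 0}]}}

```text
clock: 15.52
position: [0.5102, -0.0665, 0.2487]
ee_rot: [-0.002, 0.638, 0.77, -0.018]
contact_force: [-1.7, -8.0, 0.5]
width: 0.0171
```

Run:
```python
from h import *
s=get_state();print(s["clock"],s["position"],s["qd"].round(3),s["contact_force"],s["width"])
D=get_image("side");S=get_image("scene")
for i in range(6): p=get_image("scene")
s=get_state();print(s["clock"],s["position"],s["qd"].round(3),s["contact_force"],s["width"])
a=cv2.resize(D["pixels"][80:290,220:410],None,fx=2.8,fy=2.8,interpolation=3)
cv2.imwrite("pics/z.png",a[:,:,::-1])
```

```text
15.5167 [ 0.51018424 -0.06647036  0.24870313] [-0.004  0.013  0.011 -0.012  0.004  0.005] [-1.65029288 -7.97261771  0.54113477] 0.01712265123463075
15.9167 [ 0.51034993 -0.06644126  0.24893582] [ 0.001  0.    -0.     0.     0.    -0.001] [ 0.24479839 -7.75924081 -3.61235097] 0.017240193846834524
```

View pics/z.png

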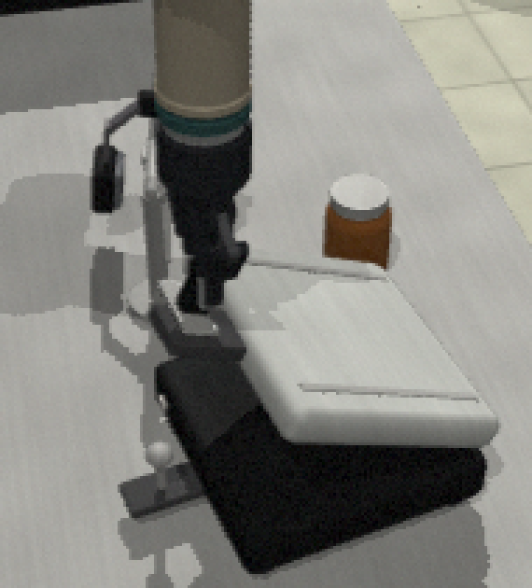

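The lid is up and the arm is at rest, with the tool 120 mm higher than when it gripped the knob. The side view shows the lid clearly open, the knob in the jaws, and the headset still hanging on the bar. Handing in.

```bash
python3 -c "
from rig import *
print(sign_off())"
```

```text
the job is handed in; nothing more can be done
None
```

I hung the headset over the bar and let go. I then pulled the latch knob about 13 mm to the left and raised the lid, and handed the job in at about 16 s, still gripping the knob. `sign_off` gives no verdict, so the result is not confirmed beyond these checks:

- **Lid:** the tool was 120 mm higher than when it gripped the knob, which puts the lid at roughly 0.43 rad. Joint speeds were about zero over the last 0.4 s. I worked out the lid and latch values from the tool's travel and force, not from a direct reading.
- **Grip:** the opening was 17 mm on the knob at 60 N squeeze. The side force of about 8 N shows the latch spring was still being held back.
- **Headset:** after release, both cameras showed the crown on the bar with a cup on each side, rolled about 5°. In the last picture the arm hid much of it, but what showed was still hanging there.
- **Bystanders:** the jar was in place in the last picture. The mug and spatula were last seen undisturbed just before I gripped the knob and were not checked after that.

One thing did not go as planned. The last small downward steps onto the bar had no effect, so I released the headset at or just above the bar, a drop of a few millimetres at most.

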